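# Seat the new capacitor flush on the board

### The arm

A 7-joint arm with a two-finger parallel gripper is mounted at the origin on the work surface. World frame = base frame: x ahead of the robot, y to its left, z up, the work surface at z = 0. Lengths are in mm, angles in degrees, forces in N, time in s.
With the tool pointing down it reaches from about 350 to 900 mm from the base axis. Payload 7.2 kg.
Tool frame: the origin (TCP) lies at the very end of the fingers, on their centre line; the grasp point (between the pads) lies bot.tcp_to_grasp behind it (bot.tcp_to_grasp is the distance from the TCP to the grasp point, in mm); z points along the fingers, x is the direction in which the jaws open and shut, and the axes are right-handed (so a half turn about z gives the same grasp; the last joint's range is limited). The gripper opens to 85 mm and grips with 20 to 120 N. Pads are 22 mm wide; open, the fingers measure 114 mm over their backs; the gripper's body (76 mm by 85 mm) begins 54 mm behind the grasp point. The pads swing forward as they close: fully open they stand 13 mm farther back than shut.
Start: joints at [66.681, 23.554, -0.728, 91.456, 0.321, 64.991, -4.71], TCP at [207.711, -589.479, 202.297] pointing down, gripper open.
Joint ranges: [-169.25, 169.25], [-16.82, 113.86], [-84.01, 82.57], [7.8, 145.47], [-59.2, 239.2], [7.22, 106.19], [-163.78, 163.78]. Speed limits (degrees/s): [136.94, 136.94, 172.46, 172.46, 180, 180, 180].

### API

Orientations are given as [roll, pitch, yaw] about the fixed x, y, z axes, in that order (R = Rz(yaw) Ry(pitch) Rx(roll)).
In Python, from station import get_obs, viewer, bot gives the robot as it stands.
- The arm moves only by the tool servo_tool, never from a script. Its argument "steps" is a list of rows, each a list of 7 numbers: the shift along the tool's x, y, z in m, then the turn, a rotation vector about the tool's x, y, z in rad, then the closure, from 0 (fully open) to 1 (shut). A call has 1 to 20 rows; each row shifts and turns the pose as measured when the row begins, along the tool's axes as they then stand; what a row does not reach is not made up. A row lasts 1/12 s, in which the tool goes at most 41.7 mm and 7.16 degrees, less where a joint would pass 70% of its speed; a pose out of reach is approached as far as the arm can. A call is refused whole if a number of a shift passes 0.0417 or a number of a turn 0.125, either way. A call with a gripper value outside its range is refused whole. The fingers move at their own pace and stop on an object; "grip_force" is the grip in N (left out, the last holds). Time passes only in rows, so rows that do not move let the fingers close. It gives the time, the measured TCP pose, the force and the opening at its end, in the units of the state.
- get_obs(): the state, without advancing time (a new reading comes with each control period).
- viewer.capture(name): name is "scene" or "top" or "wrist"; returns a dict with "img" (420x560x3 uint8, red, green, blue), "fx", "fy", "cx", "cy" (pixels), "k1" (the pictures are not rectified: a ray, as slopes to the right and down, at radius r is drawn at 1 + k1 r^2 times it, then the intrinsics apply), "position" and "attitude" of the camera in the world. Camera axes: x right, y down, z forward; pixel columns grow to the right and rows downward; lengths in mm; the calibration is good to about 2 mm. A picture is of the moment at which its call begins. There is no depth.
- bot.sign_off(): hands the job in, once; it reports no verdict.
The state is a dict: "time_s": time; "joint_positions": joint angles; "qd": joint speeds; "joint_efforts": joint torques, N m; "ee_pos": TCP position; "orientation": TCP orientation; "ft_force": force on the tool from outside, world axes, zero at the start; "moment": the same for the moment, N m; "grip_width": opening from 0.0 (shut) to 1.0 (fully open).
Only numpy, scipy, OpenCV 4.12 (cv2) and the standard library are available. Lean on these libraries where they do the work, as an engineer would, in place of code of your own. Each camera call takes 0.05 s, during which the arm holds its last target. There are 200 camera calls.

### The job

A replacement capacitor has been put into the circuit board clamped over the preheater, ready for soldering, but it stands proud on its leads, a little higher than the three like it. With the fingertips, press gently down on its top until it sits flush on the board, then draw back clear. Do not grip it or pull it up, and touch nothing else: not its neighbours, the board or its frame, nor the things lying about.

Things in the scene. Friction and masses are not known exactly. Their poses are not given: they have to be found in the camera images.
- new_cap_gap (a joint): gap between the board and the underside of the new capacitor, in m: 0 flush, 0.010 to 0.015 at the start. It slides straight up and down on its two kinked leads: pushing it down takes a steady 4 to 6 N, it stays where it is left, and at flush it stops hard against the board (over 50 N is too much)
- new_cap_top (a point): centre of the flat top of the new capacitor: black can with bare metal top, 25 mm diameter, 40 mm tall, like its three neighbours and told apart only by standing higher. The point is 40 mm above its underside; it goes down with the capacitor. With the capacitor flush this point is 160 mm above the bench
- old_cap1_top (a point): centre of the flat top of one of the three soldered capacitors (same can, 25 mm diameter, 40 mm tall, flush on the board, top 160 mm above the bench)
- old_cap2_top (a point): centre of the flat top of one of the three soldered capacitors (same can, 25 mm diameter, 40 mm tall, flush on the board, top 160 mm above the bench)
- old_cap3_top (a point): centre of the flat top of one of the three soldered capacitors (same can, 25 mm diameter, 40 mm tall, flush on the board, top 160 mm above the bench)
- new_cap: the place of the new capacitor on the board, with the capacitor in it: origin on the board's top face, on the can's axis; z up. The four capacitors stand upright at the corners of a 52 mm square, in any order
- old_cap1: soldered capacitor; origin at the centre of its underside, on the board's top face
- old_cap2: soldered capacitor; origin at the centre of its underside, on the board's top face
- old_cap3: soldered capacitor; origin at the centre of its underside, on the board's top face
- preheater: black board preheater, blue sloping panel in front, 285 x 370 mm, deck 90 mm high; over it rods, two clamp bars and the level green board (158 x 240 mm, top face 120 mm above the bench) with its other parts. Origin on the bench under the board's centre; x to its back, y to its left. Fixed. The star knobs at x +-86, y +-162 mm reach 153 mm above the bench; nothing on it is taller than the capacitors
- transformer_top (a point): centre of the top of the transformer on the board, 40 x 46 mm, 32 mm tall
- heat_sink_top (a point): centre of the top of the finned heat sink on the board, 90 mm along the preheater's x, 16 mm wide, 28 mm tall
- paste_pot: small white screw-lid pot, 34 mm across, 30 mm tall, standing on the preheater's front deck; origin under its centre
- tape_roll: narrow amber tape roll, 42 mm across, 12 mm tall, lying on the preheater's front deck; origin under its centre
- flux_bottle: amber bottle, 40 mm across, 105 mm tall, on the bench; origin under its centre
- solder_spool: spool of solder standing on end, 54 mm across, 42 mm tall, on the bench; origin under its centre
- parts_tray: grey divided tray 110 x 75 x 22 mm on the bench; origin under its centre
- tweezers: steel tweezers about 125 mm long, 6 mm thick, lying on the bench; origin under them

How it is judged (in metres and radians):
On the way, in this order (a step that is already met when the one before it is completed fails the run):
1. the fingertips press on the new capacitor while it still stands proud (contact force between the fingers and new_cap above 1 N and value of joint new_cap_gap above 0.002 m), for 0.02 s.
2. the new capacitor is flush on the board (value of joint new_cap_gap below 0.0015 m), for 0.2 s.
At the end, for the whole second after the job is handed in: The new capacitor sits flush: the gap under it is less than 1.5 mm. Every loose thing is within 10 mm of where it was (value of joint new_cap_gap below 0.0015 m and horizontal distance between new_cap_top and new_cap below 0.002 m and distance of each of paste_pot, tape_roll, flux_bottle, solder_spool, parts_tray, tweezers from where it was at the start of the episode below 0.01 m); the robot touches nothing.
It fails at once if the new capacitor was pulled up or gripped by its sides (value of joint new_cap_gap above 0.017 m or (contact force between the fingers and new_cap above 1 N and z of the grasp point in the frame of new_cap_top below 0.006 m)).
It fails at once if the new capacitor was pressed or squeezed with more than 50 N (contact force between anything else and new_cap above 50 N).
It fails at once if a soldered capacitor was touched (contact force between anything else and old_cap1 above 1 N or contact force between anything else and old_cap2 above 1 N or contact force between anything else and old_cap3 above 1 N).
It fails at once if the board, its other parts, its frame or the preheater were touched (contact force between any of the arm, the fingers and preheater above 1 N).
It fails at once if a loose thing was touched or moved by more than 10 mm (distance of any of paste_pot, tape_roll, flux_bottle, solder_spool, parts_tray, tweezers from where it was at the start of the episode above 0.01 m or contact force between any of the arm, the fingers and paste_pot above 1 N or contact force between any of the arm, the fingers and tape_roll above 1 N or contact force between any of the arm, the fingers and flux_bottle above 1 N or contact force between any of the arm, the fingers and solder_spool above 1 N or contact force between any of the arm, the fingers and parts_tray above 1 N or contact force between any of the arm, the fingers and tweezers above 1 N).
It also fails if it takes over 29 s, if anything falls off the work surface, if the arm or the gripper's body presses on something with over 40 N, if the wrist force passes 120 N, or if a joint passes its speed limit or range.

## Working session

There is one attempt and no reset: what is moved stays moved. The work goes in short steps, Python scripts to look and compute and a tool call to move; the robot and the scene stay as the last step left them, time stands still between calls to the robot, and variables do not carry over. Pictures are saved under pics/ and viewed, on a budget of 10 in all, crops included, one or two more only if the job needs it, and the job is handed in when it is done.

Besides the shell and the picture viewer there is one more tool, called after "Call:" in YAML: its name, and indented under it one key for each argument. servo_tool: Moves the arm, as the interface text tells. Its arguments: {"type":"object","properties":{"steps":{"type":"array"},"grip_force":{"type":"number"}},"required":["steps"]}

```bash
mkdir -p pics; cat > h.py <<'E'
import numpy as np, cv2
from scipy.spatial.transform import Rotation as R
from station import get_obs, viewer, bot
def cam(n,f=None):
    c=viewer.capture(n)
    if f: cv2.imwrite(f'pics/{f}.png',c['img'][:,:,::-1])
    return c
def att(c):
    a=np.array(c['attitude'],float)
    return a if a.shape==(3,3) else R.from_euler('xyz',a,degrees=True).as_matrix()
def ray(c,u,v):
    x,y=(u-c['cx'])/c['fx'],(v-c['cy'])/c['fy']
    a,b=x,y
    for _ in range(20):
        s=1+c['k1']*(a*a+b*b); a,b=x/s,y/s
    return att(c)@np.array([a,b,1])
def onz(c,u,v,z):
    d=ray(c,u,v); p=np.array(c['position'],float); return p+d*(z-p[2])/d[2]
E
python3 - <<'E'
from h import *
a=[cam(n) for n in('scene','top')]
for n,c in zip(('scene','top'),a):print(n,{k:c[k] for k in c if k!='img'}); cv2.imwrite(f'pics/{n}0.png',c['img'][:,:,::-1])
import pickle;pickle.dump(a,open('a.pkl','wb'))
print(get_obs(),bot.tcp_to_grasp)
E
```

```text
scene {'fx': 387.9539762867532, 'fy': 387.9539762867532, 'cx': 278.6932853639763, 'cy': 204.4631964070781, 'k1': 0.030166271646353215, 'position': array([1254.12863814,   71.14661019,  779.18945102]), 'attitude': array([-133.05401096,   -0.17292165,   97.58946264])}
top {'fx': 438.95612305469905, 'fy': 438.95612305469905, 'cx': 282.62644427203884, 'cy': 212.3349710406716, 'k1': -0.10485454555608245, 'position': array([ 2.24713138e+02, -1.30512819e+00,  1.49506629e+03]), 'attitude': array([-1.66238458e+02, -5.45064977e-02, -9.34276526e+01])}
{'time_s': 0.1, 'joint_positions': array([66.68150028, 23.59393413, -0.72888275, 91.49761442,  0.32186659,
       64.99032012, -4.71010027]), 'qd': array([-0.0166497 ,  0.0086762 ,  0.0851737 , -0.13379012,  0.07147487,
        0.06312457,  0.08011574]), 'joint_efforts': array([ 3.07460956e-03, -6.01827264e+01,  6.84269182e-01, -3.00083828e+01,
        1.39518123e-02,  6.53636700e-03,  4.75322395e-05]), 'ee_pos': array([ 207.51948262, -589.04506658,  201.56516807]), 'orientation': array([ 1.79993678e+02,  7.95699894e-02, -7.05871637e+01]), 'ft_force': array([0.7777435 , 0.20238922, 0.26958902]), 'moment': array([ 0.00883733,  0.00071512, -0.05902712]), 'grip_width': 0.9974148884105098} 18.700000000000003
```

View pics/scene0.png

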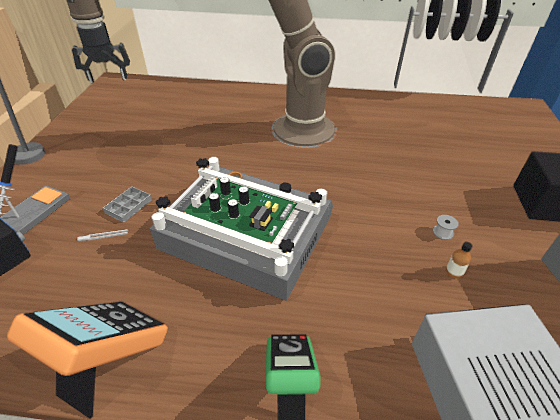

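View pics/top0.png

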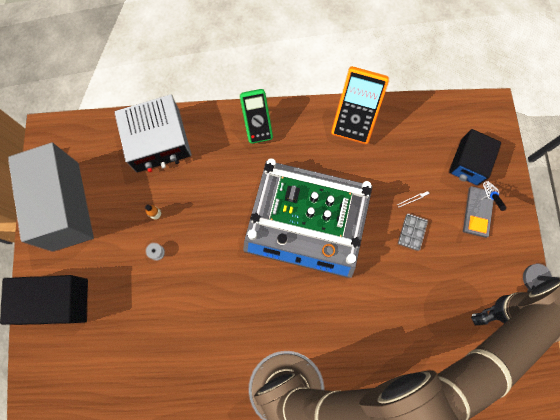

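The scene shows the four caps at about (225,187), (244,196), (214,203) and (233,209). In the top view they are at about (315,195), (332,196), (312,211) and (327,214). Next I'll take centroids of the metal tops.

```bash
python3 - <<'E'
from h import *
import pickle
a=pickle.load(open('a.pkl','rb'))
sc=[(225,182),(244,191),(214,198),(233,204)]; tp=[(315,195),(332,196),(312,211),(327,214)]
crops=[]
for c,pts,(u0,v0,u1,v1) in zip(a,(sc,tp),((195,165,265,225),(290,175,360,235))):
    crops.append(cv2.resize(c['img'][v0:v1,u0:u1,::-1],None,fx=5.6,fy=5.6,interpolation=cv2.INTER_NEAREST))
    g=c['img'].astype(int); m=((g.min(2)>140)&(g.max(2)-g.min(2)<40)).astype(np.uint8)
    n,l,s,ce=cv2.connectedComponentsWithStats(m,connectivity=4)
    for i in range(1,n):
        u,v=ce[i]
        if u0<u<u1 and v0<v<v1 and s[i,4]<150 and s[i,4]>8: print(s[i],ce[i].round(2),onz(c,u,v,160).round(1))
cv2.imwrite('pics/crops.png',np.hstack(crops))
E
```

```text
[209 193  10   6  47] [213.28 195.64] [ 587.5 -173.7  160. ]
[228 199  11   7  49] [232.45 201.98] [ 603.2 -123.4  160. ]
[256 213   7   7  13] [259.38 216.23] [641.5 -52.7 160. ]
[322 174   5   3  10] [323.9 175.4] [ 664.7 -161.4  160. ]
[311 192   7   7  36] [314.19 195.  ] [ 601.5 -125.2  160. ]
[327 196   7   7  36] [330.33 198.78] [ 586.1 -175.2  160. ]
[350 196   2   8   9] [350.56 199.56] [ 579.8 -239.1  160. ]
[337 198  12  30 145] [342.23 212.31] [ 540.  -208.8  160. ]
[308 207   7   7  36] [310.67 210.39] [ 552.1 -110.3  160. ]
[324 210   7   7  41] [327.   213.24] [ 539.8 -160.7  160. ]
[345 214   3  14  16] [346.06 220.56] [ 512.8 -218.4  160. ]
[343 228   2   8   9] [343.56 231.56] [ 478.4 -207.3  160. ]
```

View pics/crops.png

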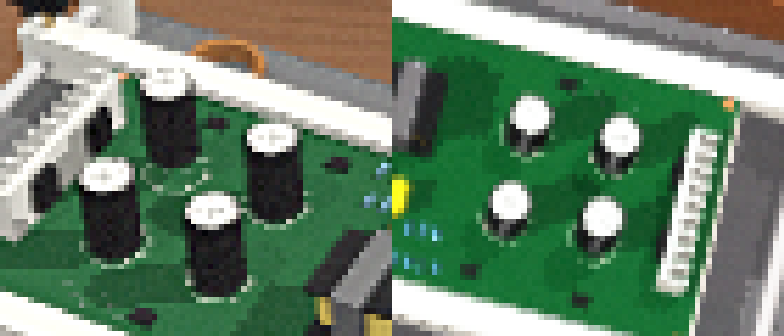

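The far-left can in the scene view (225,179) stands well above its silk ring. It is can D in the top view (327,213). D lies 3.1 mm off the square made by the other three, which puts it about 13 mm proud. The other three give its axis at about (537, -160). I'll go above it with the fingers shut.

Call:
servo_tool:
  steps:
    - [0, 0, -0.03, 0, 0, 0, 1]
    - [0, 0, -0.03, 0, 0, 0, 1]
    - [-0.02, -0.031, 0, 0, 0, 0, 1]
    - [-0.02, -0.031, 0, 0, 0, 0, 1]
    - [-0.02, -0.031, 0, 0, 0, 0, 1]
    - [-0.02, -0.031, 0, 0, 0, 0, 1]
    - [-0.02, -0.031, 0, 0, 0, 0, 1]
    - [-0.02, -0.031, 0, 0, 0, 0, 1]
    - [-0.02, -0.031, 0, 0, 0, 0, 1]
    - [-0.02, -0.031, 0, 0, 0, 0, 1]
    - [-0.02, -0.031, 0, 0, 0, 0, 1]
    - [-0.02, -0.031, 0, 0, 0, 0, 1]
    - [-0.02, -0.031, 0, 0, 0, 0, 1]
    - [0, 0, 0, 0, 0, 0, 1]
    - [0, 0, 0, 0, 0, 0, 1]

```text
time_s: 1.35
ee_pos: [462.5, -252.4, 258.0]
orientation: [179.7, 0.7, -70.9]
ft_force: [-0.3, -1.7, -0.6]
grip_width: -0.004
```

```bash
python3 - <<'E'
from h import *
import pickle
c=cam('wrist','w1'); pickle.dump(c,open('w1.pkl','wb')); print({k:c[k] for k in c if k!='img'},get_obs()['ee_pos'])
E
```

```text
{'fx': 299.0480935473759, 'fy': 299.0480935473759, 'cx': 280.473652013412, 'cy': 201.76352246225215, 'k1': -0.032700353660554383, 'position': array([ 541.83383593, -226.28623596,  428.21966249]), 'attitude': array([160.78760449,   0.69892304, -70.91330146])} [ 462.83185727 -251.67672012  257.98626403]
```

View pics/w1.png

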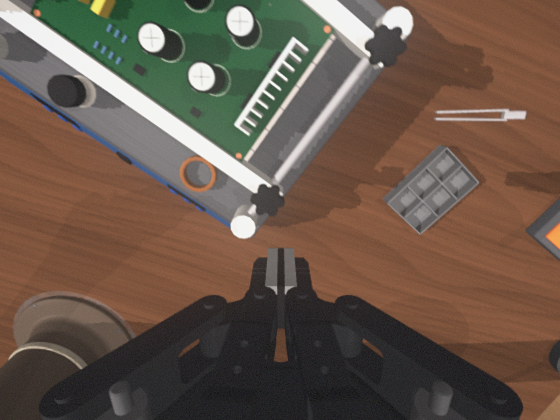

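The wrist view shows can D at (202,77), B at (240,22) and C at (153,39). A is cut off at the image's upper edge.

```bash
python3 - <<'E'
from h import *
import pickle
c=pickle.load(open('w1.pkl','rb'))
g=c['img'].astype(int); m=((g.min(2)>140)&(g.max(2)-g.min(2)<40)).astype(np.uint8)
n,l,s,ce=cv2.connectedComponentsWithStats(m,connectivity=4)
for i in range(1,n):
    u,v=ce[i]
    if 120<u<260 and v<100 and 200<s[i,4]<2000: print(s[i],ce[i].round(1),onz(c,u,v,160).round(1),onz(c,u,v,173).round(1))
Rt=R.from_euler('xyz',get_obs()['orientation'],degrees=True).as_matrix()
print(Rt.T@(np.array([538,-160,215])-get_obs()['ee_pos']))
E
```

```text
[227   6  26  30 627] [239.5  20.8] [ 585.5 -173.3  160. ] [ 583.4 -175.8  173. ]
[138  23  27  29 588] [151.   37.3] [ 551.3 -108.3  160. ] [ 550.9 -114.   173. ]
[188  62  27  29 597] [201.   76.2] [ 535.6 -154.6  160. ] [ 535.9 -158.1  173. ]
[ -61.4513101 -101.2301443   43.3460951]
```

Three views agree. D only completes the 52 mm square if its top is near 173, so D is the proud can. Its axis is about (536.5, -159). Now above it, still well clear.

Call:
servo_tool:
  steps:
    - [-0.021, -0.0335, 0, 0, 0, 0, 1]
    - [-0.021, -0.0335, 0, 0, 0, 0, 1]
    - [-0.021, -0.0335, 0, 0, 0, 0, 1]
    - [0, 0, 0.02, 0, 0, 0, 1]
    - [0, 0, 0.02, 0, 0, 0, 1]
    - [0, 0, 0, 0, 0, 0, 1]
    - [0, 0, 0, 0, 0, 0, 1]

```text
time_s: 1.98
ee_pos: [536.4, -164.8, 216.5]
orientation: [179.6, 0.6, -71.7]
ft_force: [1.1, 0.2, 0.7]
grip_width: -0.001
```

```bash
cat > rel.py <<'E'
from h import *
o=get_obs(); Rt=R.from_euler('xyz',o['orientation'],degrees=True).as_matrix()
print(o['ee_pos'],o['orientation'],o['ft_force'],o['time_s'])
print('to top flush, tool mm',(Rt.T@(np.array([536.5,-159,160])-o['ee_pos'])).round(1),'tilt fix',np.degrees(R.from_matrix(Rt.T@R.from_euler('xyz',[180,0,o['orientation'][2]],degrees=True).as_matrix()).as_rotvec()))
E
python3 rel.py
```

```text
[ 536.36007169 -164.76372342  216.49385957] [179.63960107   0.61024655 -71.70718994] [1.14852209 0.20541844 0.6942952 ] 1.9833
to top flush, tool mm [-4.8 -2.3 56.5] tilt fix [0.36039552 0.61024454 0.00191927]
```

Call:
servo_tool:
  steps:
    - [-0.005, -0.0025, 0.012, 0.006, 0.01, 0, 1]
    - [0, 0, 0.012, 0, 0, 0, 1]
    - [0, 0, 0, 0, 0, 0, 1]
    - [0, 0, 0, 0, 0, 0, 1]

```text
time_s: 2.32
ee_pos: [536.0, -164.9, 194.2]
orientation: [180.0, -0.1, -72.1]
ft_force: [-0.6, 0.1, 0.3]
grip_width: -0.001
```

```bash
python3 rel.py; python3 - <<'E'
from h import *
a=cam('wrist')['img'][:,:,::-1]; b=cam('scene')['img'][:,:,::-1]
cv2.imwrite('pics/near.png',np.hstack([cv2.resize(a[150:350,180:380],(400,400)),cv2.resize(b[140:230,180:270],(400,400))]))
E
```

```text
[ 536.01202813 -164.94143618  194.22648218] [ 1.79995390e+02 -1.20021165e-01 -7.21457298e+01] [-0.56526465  0.12726752  0.26056074] 2.3167
to top flush, tool mm [-5.6 -2.3 34.2] tilt fix [ 4.60954449e-03 -1.20021165e-01 -4.82795685e-06]
```

View pics/near.png

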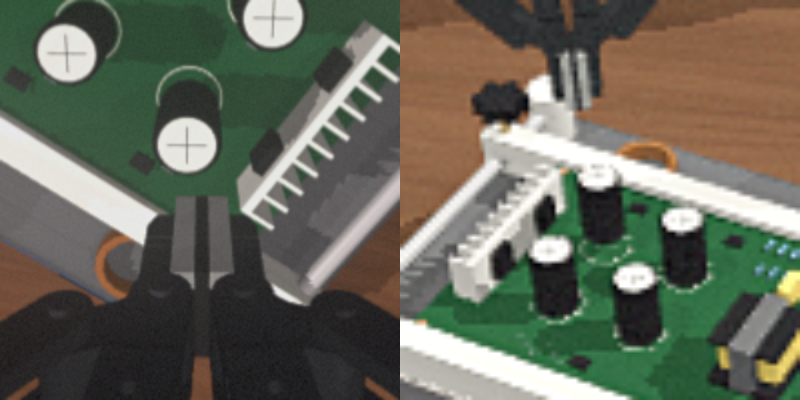

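The pads are about 20 mm above the can and roughly 6 mm off to its right. The last lateral correction didn't take, so I'll repeat it on its own.

Call:
servo_tool:
  steps:
    - [-0.0055, -0.0025, 0, 0, 0, 0, 1]
    - [0, 0, 0, 0, 0, 0, 1]
    - [0, 0, 0, 0, 0, 0, 1]

```text
time_s: 2.67
ee_pos: [537.6, -159.6, 196.1]
orientation: [-179.9, -0.2, -72.2]
ft_force: [0.2, -0.0, -0.1]
grip_width: -0.0
```

```bash
python3 rel.py; python3 - <<'E'
from h import *
c=cam('wrist')
g=c['img'].astype(int); m=((g.min(2)>140)&(g.max(2)-g.min(2)<40)).astype(np.uint8)
n,l,s,ce=cv2.connectedComponentsWithStats(m,connectivity=4)
for i in range(1,n):
    u,v=ce[i]
    if 300<s[i,4]<3000 and v<260: print(s[i],ce[i].round(1),onz(c,u,v,160).round(1),onz(c,u,v,173).round(1))
cv2.imwrite('pics/n2.png',c['img'][:,:,::-1])
E
```

```text
[ 537.5554426  -159.55944104  196.06537511] [-179.89056894   -0.20571223  -72.24500243] [ 0.22586857 -0.00912269 -0.0903129 ] 2.6667
to top flush, tool mm [-1.   0.9 36.1] tilt fix [-1.09430947e-01 -2.05712171e-01  1.96448229e-04]
[ 26   0  49 101 886] [49.6 49.2] [601.7  16.2 160. ] [602.6   6.8 173. ]
[246 103  30  32 755] [260.3 118.2] [ 600.8 -124.5  160. ] [ 601.7 -125.   173. ]
[ 452  127   48   31 1118] [477.7 140.9] [ 632.9 -272.3  160. ] [ 631.8 -263.6  173. ]
[308 148  29  29 669] [321.8 162.2] [ 585.3 -174.   160. ] [ 587.2 -171.4  173. ]
[206 166  29  28 630] [219.8 179.8] [ 551.3 -109.   160. ] [ 555.3 -110.5  173. ]
[ 304  167   88  100 1462] [343.9 214.6] [ 553.3 -203.3  160. ] [ 557.2 -198.9  173. ]
[265 212  29  27 616] [279.3 225. ] [ 530.8 -160.1  160. ] [ 536.1 -158.4  173. ]
```

D is at (536, -158.4) and the TCP is within 2 mm of it. Descending in small steps.

Call:
servo_tool:
  steps:
    - [-0.001, 0.001, 0.006, 0, 0, 0, 1]
    - [0, 0, 0.006, 0, 0, 0, 1]
    - [0, 0, 0.004, 0, 0, 0, 1]
    - [0, 0, 0.003, 0, 0, 0, 1]
    - [0, 0, 0.002, 0, 0, 0, 1]
    - [0, 0, 0.002, 0, 0, 0, 1]

```text
time_s: 3.22
ee_pos: [536.4, -158.4, 170.9]
orientation: [-179.9, -0.2, -72.2]
ft_force: [-0.2, -0.9, -0.0]
grip_width: 0.001
```

Call:
servo_tool:
  steps:
    - [0, 0, 0.001, 0, 0, 0, 1]
    - [0, 0, 0.001, 0, 0, 0, 1]

```text
time_s: 3.38
ee_pos: [536.2, -158.4, 168.2]
orientation: [-179.9, -0.2, -72.2]
ft_force: [0.2, 0.4, -0.0]
grip_width: 0.002
```

There's no force at 168 although contact was expected by 170, so I'm looking.

```bash
python3 - <<'E'
from h import *
a=cam('wrist')['img'][:,:,::-1]; b=cam('scene')['img'][:,:,::-1]
print(get_obs()['ee_pos'],get_obs()['ft_force'],get_obs()['joint_efforts'])
cv2.imwrite('pics/n3.png',np.hstack([cv2.resize(a[150:350,180:380],(400,400)),cv2.resize(b[140:230,180:270],(400,400),interpolation=cv2.INTER_CUBIC)]))
E
```

```text
[ 536.10519646 -158.40450349  168.1712055 ] [ 0.03625846 -0.34330861 -0.0864396 ] [-2.43182183e-02 -5.28084576e+01 -2.58947209e+00 -2.79985803e+01
  3.08205024e-02 -6.39065215e-02 -8.24673101e-03]
```

View pics/n3.png

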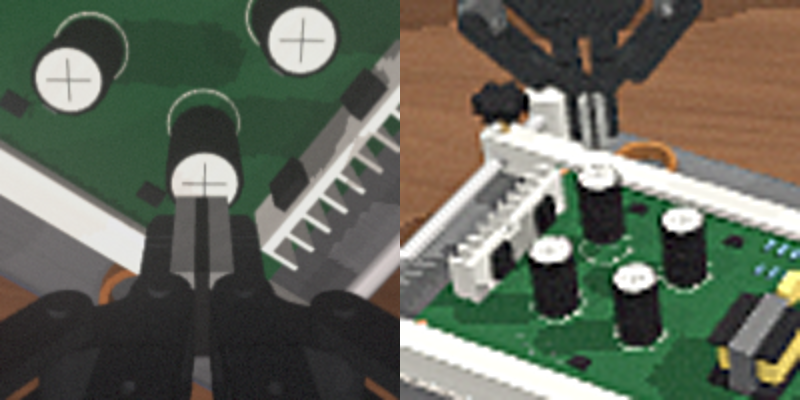

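The tips seem still to hover above the can: in the scene crop they end at about (595,148), i.e. full image (224,173), against the top's centre at (224.5,179.5). I'll check this by projecting the reported TCP into both views.

```bash
cat >> h.py <<'E'
def proj(c,p):
    q=att(c).T@(np.asarray(p,float)-c['position']); a,b=q[:2]/q[2]; s=1+c['k1']*(a*a+b*b)
    return np.array([a*s*c['fx']+c['cx'],b*s*c['fy']+c['cy']]).round(1)
E
python3 - <<'E'
from h import *
o=get_obs(); p=o['ee_pos']
w=cam('wrist');s=cam('scene')
for dz in(0,10,20):print(dz,proj(w,p+[0,0,dz]),proj(s,p+[0,0,dz]))
print('cap top',proj(w,[536.3,-158.7,173]),proj(s,[536.3,-158.7,173]))
print('w cam rel',w['position']-p,w['attitude'])
g=cv2.cvtColor(w['img'],cv2.COLOR_RGB2GRAY); print(g[225:275:2,266].tolist(),g[225:275:2,291].tolist())
E
```

```text
0 [281.7 238. ] [224.2 180. ]
10 [281.8 245.3] [223.8 176.9]
20 [282.  253.5] [223.5 173.7]
cap top [282.3 241.3] [223.9 178.5]
w cam rel [ 78.11379449  26.37918229 170.79989337] [ 1.61153416e+02 -1.46668884e-01 -7.21930411e+01]
[47, 49, 50, 54, 51, 76, 133, 218, 226, 227, 158, 78, 53, 66, 77, 79, 62, 50, 57, 59, 66, 71, 85, 81, 94] [48, 48, 186, 231, 231, 230, 229, 230, 196, 220, 231, 214, 91, 93, 96, 95, 93, 93, 95, 98, 96, 92, 93, 93, 97]
```

The drawn tips disagree with the reported TCP by 6 px in the scene and 10 px or more in the wrist view. I'll triangulate them before pressing on.

```bash
python3 - <<'E'
from h import *
import pickle
w=cam('wrist');s=cam('scene');t=cam('top'); pickle.dump((w,s,t),open('p.pkl','wb'))
f=lambda c,u,v,k,n:cv2.resize(c['img'][v:v+n,u:u+n,::-1],(k,k),interpolation=cv2.INTER_NEAREST)
cv2.imwrite('pics/n4.png',np.hstack([f(s,204,148,400,40),f(t,295,175,400,80)]))
# lines of sight of tip edge mid: wrist (280,248.5)
p=get_obs()['ee_pos']
for z in range(160,211,10):
    q=onz(w,280,248.5,z); print(z,(q-p).round(1),proj(s,q))
E
```

```text
160 [-11.7  -2.6  -8.6] [224.6 179.6]
170 [-6.7 -1.   1.4] [224.4 177.8]
180 [-1.7  0.6 11.4] [224.2 175.9]
190 [ 3.3  2.2 21.4] [223.9 174.1]
200 [ 8.3  3.9 31.4] [223.7 172.1]
210 [13.3  5.5 41.4] [223.5 170.2]
```

View pics/n4.png

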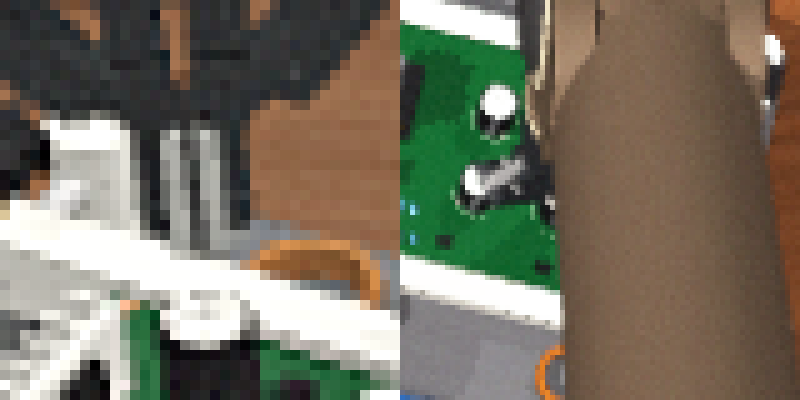

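Both views agree. The pad end (front edge about 9 mm forward) is at z≈198, roughly 30 mm above what `ee_pos` says, and the can hasn't moved. That fits zero force. Since `ee_pos` can't be trusted for tip height, I'll keep going down in short steps and watch force and picture.

Call:
servo_tool:
  steps:
    - [0, 0, 0.004, 0, 0, 0, 1]
    - [0, 0, 0.003, 0, 0, 0, 1]
    - [0, 0, 0, 0, 0, 0, 1]

```text
time_s: 3.98
ee_pos: [536.6, -158.5, 161.4]
orientation: [-179.8, -0.2, -72.2]
ft_force: [-0.3, 0.0, 0.2]
grip_width: -0.0
```

```bash
cat > look.py <<'E'
from h import *
import sys
o=get_obs(); w=cam('wrist'); s=cam('scene'); p=o['ee_pos']
print(p.round(1),o['ft_force'].round(2),o['joint_efforts'][:4].round(2))
g=w['img'].astype(int); m=((g.min(2)>140)&(g.max(2)-g.min(2)<40)).astype(np.uint8)
n,l,st,ce=cv2.connectedComponentsWithStats(m,connectivity=4)
for i in range(1,n):
    if 200<st[i,4]<1500 and 200<ce[i][0]<340 and ce[i][1]<260: print('wrist top',st[i],ce[i].round(1))
print('pred wrist D',[proj(w,[536.2,-158.5,z]) for z in(160,173)],'TCP',proj(w,p),proj(s,p))
cv2.imwrite(f'pics/{sys.argv[1]}.png',np.hstack([cv2.resize(w['img'][150:350,180:380,::-1],(400,400)),cv2.resize(s['img'][148:198,199:249,::-1],(400,400),interpolation=cv2.INTER_NEAREST)]))
E
python3 look.py n5
```

```text
[ 536.6 -158.5  161.4] [-0.33  0.02  0.15] [-4.000e-02 -5.346e+01 -2.660e+00 -2.804e+01]
wrist top [ 241  102   37   38 1071] [258.8 120.4]
wrist top [315 156  35  34 927] [331.9 172.7]
wrist top [195 177  33  33 863] [211.1 193.2]
wrist top [265 232  34  25 481] [282.1 241.6]
pred wrist D [array([281.5, 237.6]), array([281.6, 247.1])] TCP [281.8 238. ] [224.4 182.3]
```

The disc's upper edge in the wrist view (v=232, centre about 249) matches z≈173, so the can is unpressed and not yet touched. Continuing down.

Call:
servo_tool:
  steps:
    - [0, 0, 0.004, 0, 0, 0, 1]
    - [0, 0, 0.003, 0, 0, 0, 1]
    - [0, 0, 0.002, 0, 0, 0, 1]
    - [0, 0, 0, 0, 0, 0, 1]

```text
time_s: 4.42
ee_pos: [536.9, -158.6, 151.9]
orientation: [-179.8, -0.2, -72.2]
ft_force: [-0.6, -0.5, -0.9]
grip_width: -0.005
```

```bash
python3 look.py n6
```

```text
[ 536.9 -158.6  151.9] [-0.6  -0.53 -0.86] [-4.000e-02 -5.372e+01 -2.700e+00 -2.761e+01]
wrist top [ 239  103   38   40 1202] [257.5 122.1]
wrist top [ 317  160   36   35 1005] [334.5 176.9]
wrist top [190 182  36  34 944] [207.3 198.5]
wrist top [264 239  36  18 272] [281.9 246.3]
pred wrist D [array([281.4, 244.8]), array([281.5, 255.3])] TCP [281.7 238. ] [224.7 185.2]
```

View pics/n6.png

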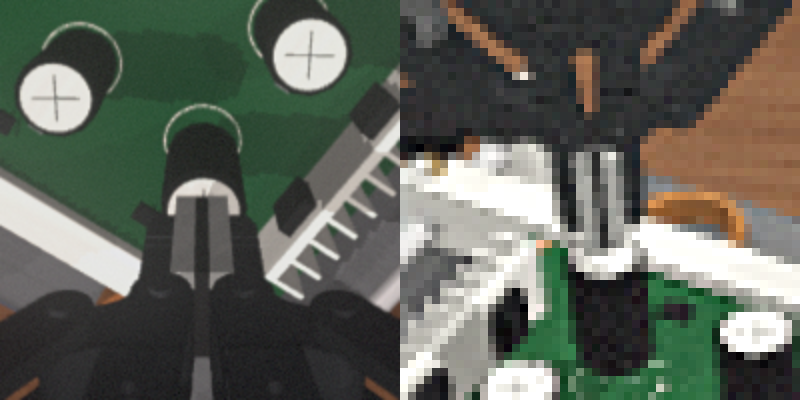

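The tips are now just above D's top and well centred on it: scene pad end at about (224,179), can top at about (225,180). From here, gentle steps.

Call:
servo_tool:
  steps:
    - [0, 0, 0.002, 0, 0, 0, 1]
    - [0, 0, 0.0015, 0, 0, 0, 1]
    - [0, 0, 0, 0, 0, 0, 1]

```text
time_s: 4.77
ee_pos: [537.3, -158.7, 148.8]
orientation: [-179.8, -0.3, -72.2]
ft_force: [0.2, 0.4, 0.6]
grip_width: -0.005
```

Call:
servo_tool:
  steps:
    - [0, 0, 0.0015, 0, 0, 0, 1]
    - [0, 0, 0.001, 0, 0, 0, 1]
    - [0, 0, 0, 0, 0, 0, 1]

```text
time_s: 5.02
ee_pos: [537.4, -158.7, 146.1]
orientation: [-179.8, -0.3, -72.2]
ft_force: [0.2, -0.5, -0.3]
grip_width: -0.002
```

Call:
servo_tool:
  steps:
    - [0, 0, 0.0015, 0, 0, 0, 1]
    - [0, 0, 0.001, 0, 0, 0, 1]
    - [0, 0, 0, 0, 0, 0, 1]

```text
time_s: 5.27
ee_pos: [537.5, -158.7, 143.5]
orientation: [-179.7, -0.3, -72.2]
ft_force: [-0.1, -0.3, 0.1]
grip_width: -0.002
```

```bash
python3 look.py n7
```

```text
[ 537.5 -158.7  143.5] [-0.09 -0.27  0.14] [-1.000e-02 -5.350e+01 -2.690e+00 -2.689e+01]
wrist top [ 236  104   41   42 1321] [255.7 124.3]
wrist top [ 318  164   38   37 1101] [336.5 181.8]
wrist top [ 185  187   37   35 1027] [203.3 204.1]
pred wrist D [array([280.9, 252.3]), array([281. , 263.9])] TCP [281.8 238. ] [224.9 188. ]
```

View pics/n7.png

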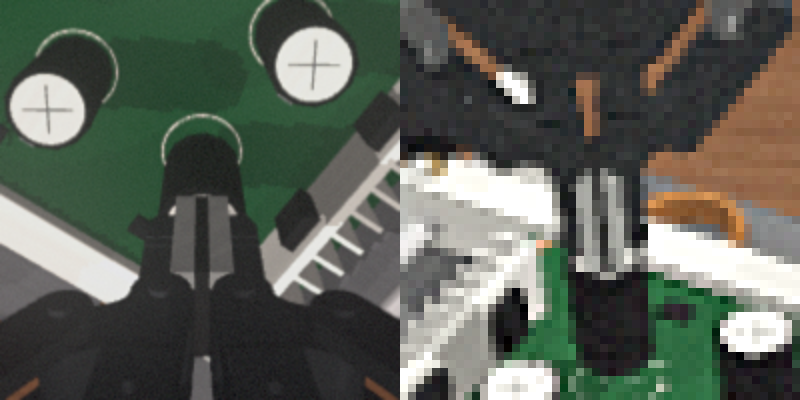

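The pads now cover D's disc almost to its front rim: scene pad end at crop y≈270, rim at about 277. Contact should come within 1–3 mm.

Call:
servo_tool:
  steps:
    - [0, 0, 0.001, 0, 0, 0, 1]
    - [0, 0, 0.001, 0, 0, 0, 1]
    - [0, 0, 0, 0, 0, 0, 1]

```text
time_s: 5.62
ee_pos: [537.6, -158.7, 142.1]
orientation: [-179.7, -0.3, -72.2]
ft_force: [-0.7, 0.1, 0.1]
grip_width: 0.001
```

Call:
servo_tool:
  steps:
    - [0, 0, 0.001, 0, 0, 0, 1]
    - [0, 0, 0.001, 0, 0, 0, 1]
    - [0, 0, 0, 0, 0, 0, 1]

```text
time_s: 5.87
ee_pos: [537.7, -158.8, 140.3]
orientation: [-179.7, -0.3, -72.2]
ft_force: [-1.3, 0.6, 0.9]
grip_width: 0.002
```

Call:
servo_tool:
  steps:
    - [0, 0.001, 0.001, 0, 0, 0, 1]
    - [0, 0, 0.001, 0, 0, 0, 1]
    - [0, 0, 0, 0, 0, 0, 1]

```text
time_s: 6.12
ee_pos: [537.7, -158.8, 138.6]
orientation: [-179.6, -0.4, -72.2]
ft_force: [0.2, 0.6, 1.4]
grip_width: 0.002
```

Call:
servo_tool:
  steps:
    - [0, 0, 0.001, 0, 0, 0, 1]
    - [0, 0, 0.001, 0, 0, 0, 1]
    - [0, 0, 0, 0, 0, 0, 1]

```text
time_s: 6.37
ee_pos: [537.7, -158.8, 136.5]
orientation: [-179.6, -0.4, -72.2]
ft_force: [-0.4, 0.6, 1.4]
grip_width: 0.0
```

```bash
python3 look.py n8
```

```text
[ 537.7 -158.8  136.5] [-0.38  0.59  1.42] [  0.16 -52.73  -2.47 -26.08]
wrist top [ 234  104   42   44 1444] [254.5 125.5]
wrist top [ 319  166   40   39 1189] [338.8 185.3]
wrist top [ 181  191   39   36 1110] [200.  208.6]
pred wrist D [array([280.8, 258.5]), array([281., 271.])] TCP [281.8 238. ] [225.1 190.1]
```

View pics/n8.png

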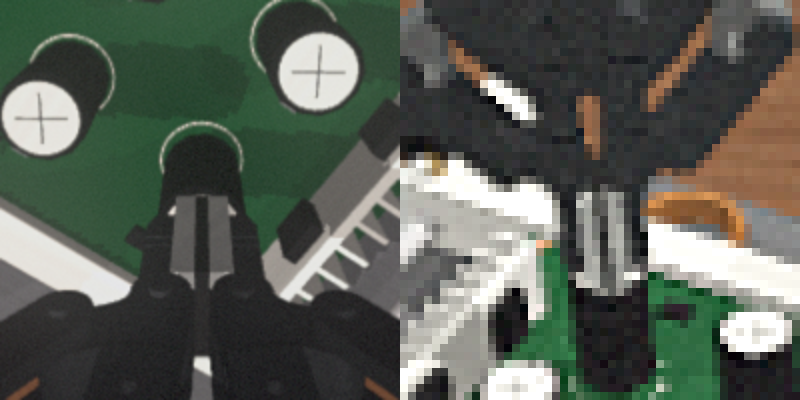

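D is going down. Its underside in the scene moved from crop y≈375 to 392, about 7 mm, and the silk ring is closing up. I'll continue in 1 mm steps, watching the force.

Call:
servo_tool:
  steps:
    - [0, 0, 0.001, 0, 0, 0, 1]
    - [0, 0, 0.001, 0, 0, 0, 1]

```text
time_s: 6.63
ee_pos: [537.7, -158.8, 134.6]
orientation: [-179.6, -0.4, -72.2]
ft_force: [-0.3, 0.1, 4.6]
grip_width: 0.003
```

Call:
servo_tool:
  steps:
    - [0, 0, 0.001, 0, 0, 0, 1]
    - [0, 0, 0.001, 0, 0, 0, 1]

```text
time_s: 6.8
ee_pos: [537.7, -158.8, 132.5]
orientation: [-179.6, -0.4, -72.2]
ft_force: [-1.5, 1.1, 4.0]
grip_width: 0.001
```

Call:
servo_tool:
  steps:
    - [0, 0, 0.001, 0, 0, 0, 1]
    - [0, 0, 0.001, 0, 0, 0, 1]

```text
time_s: 6.97
ee_pos: [538.0, -158.8, 131.0]
orientation: [-179.6, -0.4, -72.2]
ft_force: [-5.0, 1.8, 19.5]
grip_width: 0.002
```

A 4–5 N steady push, then 19.5 N at 131. With the measured tip offset of about 29 mm that is z≈160, so it's at the hard stop. Hold briefly, then lift clear.

Call:
servo_tool:
  steps:
    - [0, 0, 0, 0, 0, 0, 1]
    - [0, 0, 0, 0, 0, 0, 1]
    - [0, 0, 0, 0, 0, 0, 1]

```text
time_s: 7.22
ee_pos: [537.8, -158.8, 131.1]
orientation: [-179.6, -0.4, -72.2]
ft_force: [-0.3, 0.0, 4.6]
grip_width: -0.006
```

Call:
servo_tool:
  steps:
    - [0, 0, -0.005, 0, 0, 0, 1]
    - [0, 0, -0.01, 0, 0, 0, 1]
    - [0, 0, -0.02, 0, 0, 0, 1]
    - [0, 0, -0.03, 0, 0, 0, 1]
    - [0, 0, -0.03, 0, 0, 0, 1]
    - [0.012, 0.02, -0.01, 0, 0, 0, 1]
    - [0.02, 0.03, 0, 0, 0, 0, 1]
    - [0.02, 0.03, 0, 0, 0, 0, 1]
    - [0, 0, 0, 0, 0, 0, 1]
    - [0, 0, 0, 0, 0, 0, 1]

```text
time_s: 8.05
ee_pos: [474.4, -234.0, 244.7]
orientation: [-179.6, -0.4, -71.9]
ft_force: [0.7, 0.6, 0.2]
grip_width: -0.001
```

```bash
python3 - <<'E'
from h import *
w=cam('wrist');s=cam('scene'); o=get_obs(); print(o['ee_pos'],o['ft_force'],o['time_s'])
for c in (w,s):
  g=c['img'].astype(int); m=((g.min(2)>140)&(g.max(2)-g.min(2)<40)).astype(np.uint8)
  n,l,st,ce=cv2.connectedComponentsWithStats(m,connectivity=4)
  for i in range(1,n):
    u,v=ce[i]; q=onz(c,u,v,160)
    if 30<st[i,4]<1500 and abs(q[0]-569)<50 and abs(q[1]+142)<50: print(st[i],ce[i].round(1),q.round(1))
cv2.imwrite('pics/end.png',np.hstack([cv2.resize(w['img'][:,:,::-1],(400,300)),cv2.resize(s['img'][160:220,190:270,::-1],(400,300))]))
E
```

```text
[ 474.67171404 -233.68305162  244.24063299] [-0.87216423  0.31299349  0.21828468] 8.15
[181   0  28  18 409] [195.3   7.3] [ 596.8 -126.5  160. ]
[239  31  27  30 632] [252.4  45.5] [ 584.8 -174.8  160. ]
[148  49  27  29 598] [161.2  63.2] [ 550.7 -109.9  160. ]
[205  90  25  27 538] [216.9 102.7] [ 535.2 -159.3  160. ]
[209 193  10   6  47] [213.3 195.6] [ 587.5 -173.7  160. ]
[228 199  11   7  49] [232.4 202. ] [ 603.2 -123.4  160. ]
```

View pics/end.png

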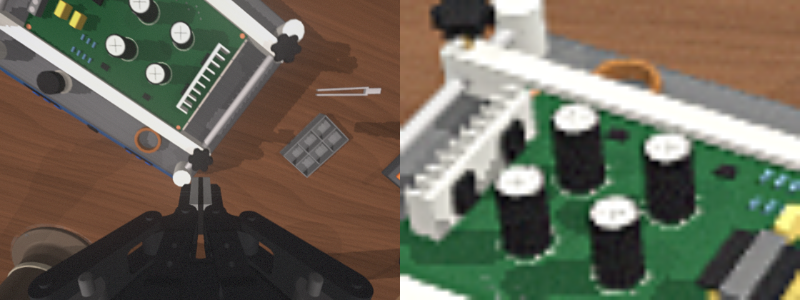

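With D placed at z=160 it now completes the square: 52.0 and 51.8 mm to its neighbours, with its silk ring right at its foot like the others. The arm is clear and the wrist reads no load. Handing in.

```bash
python3 -c "
from station import bot; print(bot.sign_off())"
```

```text
the job is handed in; nothing more can be done
None
```

I pressed the proud capacitor down to the board with the shut fingertips, drew back clear and handed the job in at about 8.2 s. The hand-in returned no verdict.

- **Which one:** it was the robot-side capacitor at about (536, -159). It only fitted the 52 mm square if its top was near 173 mm, 13 mm higher than its neighbours.
- **Pressing:** it slid down against about 4–5 N. The highest force I read was 19.5 N, at the hard stop; I held it there for 0.25 s.
- **Last checks:** in the wrist picture, with its top taken at 160 mm, it lies 52.0 and 51.8 mm from its two neighbours, so it looks flush. The gripper read no load. The tray, tweezers and tape roll look undisturbed in that picture. I didn't measure the loose things, and the flux bottle and solder spool were not in my last views.
- **What disagreed:** the fingertips were about 29 mm higher than the reported TCP. Seen in two views, they met the capacitor only with the TCP reading somewhere around 138–142 mm, and reached flush at 131 mm. I therefore worked from the pictures and the force. If the judge takes the grasp point from the reported TCP, its side-grip check (grasp point less than 6 mm above the top) may count against the run.

I viewed 11 pictures, one over the budget of 10.

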